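# Swap the tubes at the bench's push-in air couplings

### The arm

A 6-joint arm with a two-finger parallel gripper is mounted at the origin on the work surface. World frame = base frame: x ahead of the robot, y to its left, z up, the work surface at z = 0. Lengths are in mm, angles in degrees, forces in N, time in s.
With the tool pointing down it reaches from about 375 to 900 mm from the base axis. Payload 3.1 kg.
Tool frame: the origin (TCP) lies on the centre line of the jaws, within the pads' length; the fingertips stand 11 mm ahead of it and the grasp point (between the pads) lies 8 mm behind it; y points along the fingers, z is the direction in which the jaws open and shut, and the axes are right-handed (so a half turn about y gives the same grasp; the last joint's range is limited). The gripper opens to 85 mm and grips with 20 to 120 N. Pads are 22 mm wide; open, the fingers measure 114 mm over their backs; the gripper's body (76 mm by 85 mm) begins 54 mm behind the grasp point. The pads swing forward as they close: fully open they stand 13 mm farther back than shut.
Start: joints at [-73.997, 30.224, 82.088, -0, 67.689, -10.227], TCP at [276.253, -560.608, 242.31] pointing down, gripper open.
Joint ranges: [-176.69, 176.69], [-43.24, 126.21], [12.49, 139.97], [-82, 262], [0, 151.66], [-163.58, 163.58]. Speed limits (degrees/s): [159.86, 159.86, 180, 180, 180, 180].

### API

Orientations are given as [roll, pitch, yaw] about the fixed x, y, z axes, in that order (R = Rz(yaw) Ry(pitch) Rx(roll)).
In Python, from bench import ctrl gives the robot as it stands.
- The arm moves only by the tool play_rows, never from a script. Its argument "rows" is text: rows parted by semicolons, each of 4 numbers parted by spaces: the shift along the tool's x, y, z in cm, then the turn about the tool's y in degrees. In form: x y z roll; .... A call has 1 to 10 rows; each row shifts and turns the pose as measured when the row begins, along the tool's axes as they then stand; what a row does not reach is not made up. A row lasts 1/10 s, in which the tool goes at most 50 mm and 8.59 degrees, less where a joint would pass 70% of its speed; a pose out of reach is approached as far as the arm can. A call with a gripper value outside its range is refused whole. "claw" is the opening, from -1 (shut) to 1 (fully open), set as the call begins (left out, the last holds). The fingers move at their own pace and stop on an object; "force" is the grip in N (left out, the last holds). Time passes only in rows, so rows that do not move let the fingers close. It gives the time, the measured TCP pose, the force and the opening at its end, in the units of the state.
- ctrl.state(): the state, without advancing time (a new reading comes with each control period).
- ctrl.grab_frame(name): name is "scene" or "top"; returns the picture (384x512x3 uint8, red, green, blue); there is no depth.
- ctrl.get_calibration(name): a dict with "fx", "fy", "cx", "cy" (pixels), "R" (3x3) and "t" (3): a world point X has camera coordinates R X + t. Camera axes: x right, y down, z forward; pixel columns grow to the right and rows downward; lengths in mm; the calibration is good to about 2 mm. A picture is of the moment at which its call begins. get_calibration takes no time and is no camera call.
- ctrl.sign_off(): hands the job in, once; it reports no verdict.
The state is a dict: "t": time; "q": joint angles; "qd": joint speeds; "joint_efforts": joint torques, N m; "ee_pos": TCP position; "orientation": TCP orientation; "ft_force": force on the tool from outside, world axes, zero at the start; "wrist_torque": the same for the moment, N m; "gripper_width": finger opening in mm.
Only numpy, scipy, OpenCV 4.12 (cv2) and the standard library are available. Lean on these libraries where they do the work, as an engineer would, in place of code of your own. Each camera call takes 0.05 s, during which the arm holds its last target.

### The job

First disconnect the green tube: press its coupling's black release collar fully in and keep it in until the tube has popped up, then draw the tube out and put it in the steel tray without dropping it. After that connect the orange tube by pushing it down into its coupling, past the grip, until it is fully home and stays locked. Leave the other things on the bench where they are.

Things in the scene. Friction and masses are not known exactly. Their poses are not given: they have to be found in the camera images.
- green_tube_center (a point): half-way point on the axis of the green rigid tube, 45 mm above its foot (z axis up the tube). Tube 90 mm long, 14 mm in diameter, about 60 g; its brass lower end has a neck of 8.6 mm, 8 to 15 mm above the foot, where the coupling's two pawls lock in, and a tapered foot.
- green_tube_top (a point): centre of the green tube's flat top. Starts locked home: top 105 mm above the bench, about 35 mm above the collar. While the collar is in, a soft ejector lifts the tube 14 mm within about half a second; foot then at 29 mm, above the pawls, top at 119 mm, and it stays there with the collar up again and can be drawn straight up and out.
- orange_tube_center (a point): half-way point on the axis of the orange rigid tube, 45 mm above its foot (z axis up the tube). Tube 90 mm long, 14 mm in diameter, about 60 g; its brass lower end has a neck of 8.6 mm, 8 to 15 mm above the foot, where the coupling's two pawls lock in, and a tapered foot.
- orange_tube_top (a point): centre of the orange tube's flat top. Starts loose: top at 119 mm, foot 29 mm above the bench. Pushing it down wedges the pawls apart (about 6 to 10 N, then easier; its collar dips and comes back as they snap in). Bottom stop: foot 14 mm, top 104 mm above the bench; let go, it rises 1 to 2 mm and stays locked. Not past the pawls, it is not locked.
- green_collar_top (a point): centre of the upper face of the collar around the green tube, 70 mm above the bench when up: a flat black ring of 44 mm outer and 17 mm inner diameter, 6 mm thick; the tube stands up through it.
- orange_collar_top (a point): centre of the upper face of the collar around the orange tube, 70 mm above the bench when up: a flat black ring of 44 mm outer and 17 mm inner diameter, 6 mm thick; the tube stands up through it.
- green_collar (a joint): travel in m of the black release collar around the green tube: 0 = up (sprung), 0.005 = fully pressed in (straight down). Takes about 3 N to start and 8 N to hold fully in; the pawls are clear of the tube from 0.004 on. Springs back when let go.
- orange_collar (a joint): travel in m of the black release collar around the orange tube: 0 = up (sprung), 0.005 = fully pressed in (straight down). Takes about 3 N to start and 8 N to hold fully in; the pawls are clear of the tube from 0.004 on. Springs back when let go.
- green_coupling: the coupling that holds the green tube: aluminium block 46 x 46 mm on a grey 72 x 72 x 9 mm foot bolted to the bench (does not move), block top 56 mm above the bench; origin on the bench under the tube's axis, z up. Which side each coupling stands on changes.
- orange_coupling: the coupling that holds the orange tube: aluminium block 46 x 46 mm on a grey 72 x 72 x 9 mm foot bolted to the bench (does not move), block top 56 mm above the bench; origin on the bench under the tube's axis, z up. Which side each coupling stands on changes.
- tray: open steel parts tray fixed to the bench, 200 (its x) x 140 (its y) x 30 mm high outside, walls and floor 4 to 5 mm; origin under its centre, at bench height.
- blower: yellow rubber-bulb air blower, 64 mm wide, 95 mm high, origin under its centre; leave alone
- spool: grey solder spool standing on its flange, 52 mm wide, 38 mm high, origin under its centre; leave alone
- flux_jar: small white jar with a blue cap, 44 mm wide, 42 mm high, origin under its centre; leave alone
- driver: red-handled screwdriver lying along its x, 170 mm long; leave alone

How it is judged (in metres and radians):
On the way, in this order (a step that is already met when the one before it is completed fails the run):
1. the green tube's collar is pressed in and, while it is held in, the tube has popped up (value of joint green_collar above 0.0032 m and z of green_tube_center in the frame of green_coupling above 0.0705 m), for 0.1 s.
2. the green tube lies or stands in the tray, let go (x of green_tube_center in the frame of tray between -0.092 and 0.092 m and y of green_tube_center in the frame of tray between -0.062 and 0.062 m and height (world z) of green_tube_center below 0.055 m and contact force between the fingers and green_tube below 0.1 N and linear speed of green_tube below 0.05 m/s), for 0.2 s.
3. the orange tube is locked fully home, its collar back up (z of orange_tube_center in the frame of orange_coupling below 0.063 m and value of joint orange_collar below 0.0015 m and horizontal distance between orange_tube_center and orange_coupling below 0.004 m), for 0.2 s.
At the end, for the whole second after the job is handed in: The green tube rests in the tray, released (its half-way point over the tray's floor and lower than 55 mm above the bench); the orange tube is locked home in its coupling (half-way point at most 63 mm above the bench, on the coupling's axis within 4 mm); both collars are back up (under 1.5 mm) (all of step 2 and all of step 3 and value of joint green_collar below 0.0015 m); the robot touches nothing.
It fails at once if the air blower was moved by more than 30 mm (distance of blower from where it was at the start of the episode above 0.03 m).
It fails at once if the solder spool was moved by more than 30 mm (distance of spool from where it was at the start of the episode above 0.03 m).
It fails at once if the flux jar was moved by more than 30 mm (distance of flux_jar from where it was at the start of the episode above 0.03 m).
It fails at once if the screwdriver was moved by more than 30 mm (distance of driver from where it was at the start of the episode above 0.03 m).
It fails at once if the green tube was dropped or thrown (faster than 1.2 m/s) (linear speed of green_tube above 1.2 m/s).
It also fails if it takes over 50 s, if anything falls off the work surface, if the arm or the gripper's body presses on something with over 40 N, if the wrist force passes 120 N, or if a joint passes its speed limit or range.

## Working session

There is one attempt and no reset: what is moved stays moved. The work goes in short steps, Python scripts to look and compute and a tool call to move; the robot and the scene stay as the last step left them, time stands still between calls to the robot, and variables do not carry over. Pictures are saved under pics/ and viewed, and the job is handed in when it is done.

Besides the shell and the picture viewer there is one more tool, called after "Call:" by a JSON object that holds its "op" and its "data", one argument or row to a line. play_rows: Moves the arm, as the interface text tells. Its arguments: {"type":"object","properties":{"rows":{"type":"string"},"claw":{"type":"number"},"force":{"type":"number"}},"required":["rows"]}

```bash
mkdir -p pics; ls
python3 - <<'E'
from bench import ctrl
import cv2,numpy as np
s=ctrl.state();print(s)
for n in("scene","top"):
    im=ctrl.grab_frame(n);cv2.imwrite(f"pics/{n}0.png",im[:,:,::-1]);np.save(f"{n}0.npy",im)
    c=ctrl.get_calibration(n);print(n,c, -np.array(c["R"]).T@c["t"])
E
```

```text
pics
{'t': 0.0, 'q': array([-7.39957539e+01,  3.02787717e+01,  8.21569270e+01,  2.57051819e-04,
        6.76901520e+01, -1.02267795e+01]), 'qd': array([ 0.02987474,  0.00151952,  0.02033783,  0.05657386, -0.05961662,
       -0.07453974]), 'joint_efforts': array([-8.90896063e-04, -4.42348695e+01, -1.78025454e+01, -1.23985674e-04,
        8.32087768e-03, -7.88623396e-06]), 'ee_pos': array([ 276.0811407 , -559.93684663,  241.3326862 ]), 'orientation': array([-9.01238090e+01,  2.25779201e-02, -1.53769097e+02]), 'ft_force': array([-0.32947863,  0.13997596,  0.33665481]), 'wrist_torque': array([-0.08258168, -0.02525171,  0.02121842]), 'gripper_width': 85.38882607516484}
scene {'fx': 372.2700998699611, 'fy': 372.2700998699611, 'cx': 255.82592795359554, 'cy': 195.17395897022575, 'R': array([[-0.76162765,  0.64792017, -0.01108071],
       [ 0.4327637 ,  0.49583594, -0.75290258],
       [-0.48232655, -0.57822675, -0.65803869]]), 't': array([ 499.18620952, -184.21216676, 1297.81688609])} [1085.88590246  518.33864787  720.85124467]
top {'fx': 462.85110555533373, 'fy': 462.85110555533373, 'cx': 257.4289888557578, 'cy': 188.61392500075058, 'R': array([[ 0.00213307, -0.99999471,  0.00245575],
       [-0.99117432, -0.00243975, -0.13254247],
       [ 0.13254776, -0.00215135, -0.99117429]]), 't': array([-7.82736205e-02,  6.26697965e+02,  1.45110008e+03])} [ 428.8270357     4.5725422  1521.35737032]
```

View pics/scene0.png

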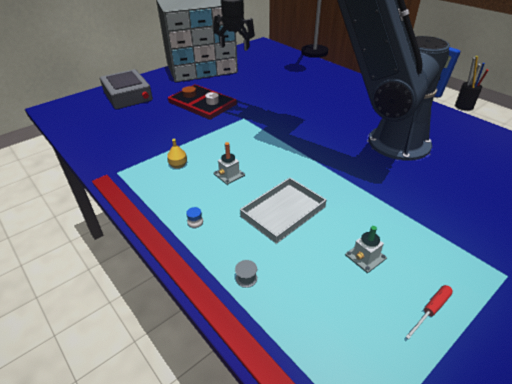

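View pics/top0.png

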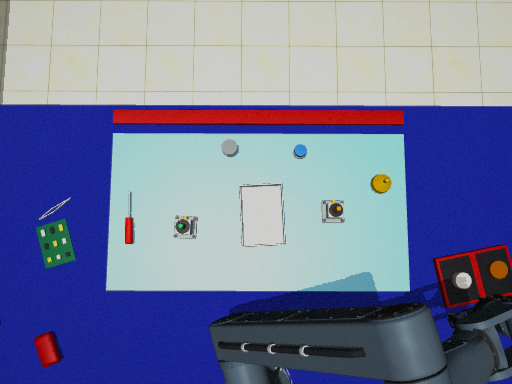

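Run:
```python
import cv2,numpy as np
s=np.load("scene0.npy");t=np.load("top0.npy")
def z(im,c,r,h=25,k=8):
    return cv2.resize(im[r-h:r+h,c-h:c+h],None,fx=k,fy=k,interpolation=cv2.INTER_NEAREST)[:,:,::-1]
a=np.hstack([z(t,185,227,18,11),z(t,335,210,18,11)]);
b=np.hstack([z(s,370,246),z(s,229,163)])[:,:792]
cv2.imwrite("pics/zt.png",a);cv2.imwrite("pics/zs.png",b);print(a.shape,b.shape)
```

```text
(396, 792, 3) (400, 792, 3)
```

View pics/zt.png

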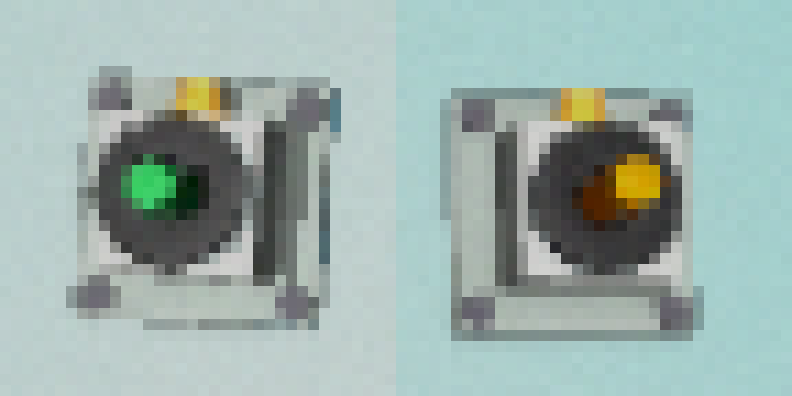

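View pics/zs.png

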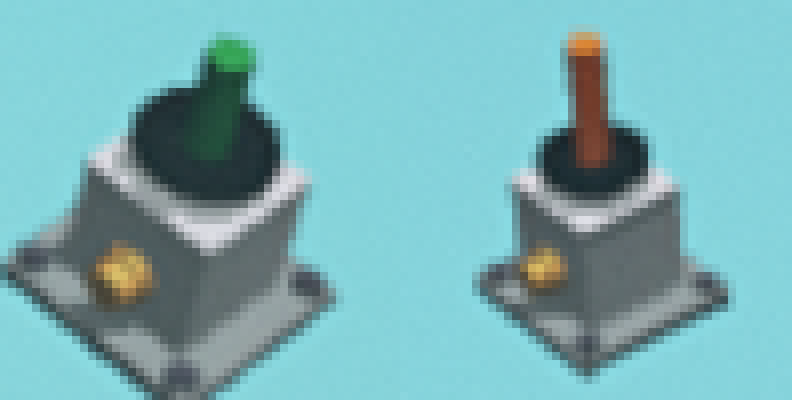

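```bash
cat > h.py <<'E'
import numpy as np,cv2
from bench import ctrl
C={n:ctrl.get_calibration(n) for n in("scene","top")}
def ray(n,c,r):
    k=C[n];R=np.array(k["R"]);o=-R.T@k["t"]
    return o,R.T@np.array([(c-k["cx"])/k["fx"],(r-k["cy"])/k["fy"],1])
def onplane(n,c,r,z):
    o,d=ray(n,c,r);return o+d*(z-o[2])/d[2]
def cen(im,roi,h0,h1,smin,vmin,vmax=255):
    c0,c1,r0,r1=roi
    m=cv2.inRange(cv2.cvtColor(im,cv2.COLOR_RGB2HSV),(h0,smin,vmin),(h1,255,vmax));k=np.zeros_like(m);k[r0:r1,c0:c1]=m[r0:r1,c0:c1]
    M=cv2.moments(k,True);return (M["m10"]/max(M["m00"],1),M["m01"]/max(M["m00"],1),M["m00"])
E
python3 - <<'E'
from h import *
s=np.load("scene0.npy");t=np.load("top0.npy")
def two(a,b):
    A=[];B=[]
    for n,p in(("top",a),("scene",b)):
        o,d=ray(n,p[0],p[1]);d/=np.linalg.norm(d);P=np.eye(3)-np.outer(d,d);A.append(P);B.append(P@o)
    return np.linalg.lstsq(np.vstack(A),np.hstack(B),rcond=None)[0]
for nm,h,z,rt,rs in(("green",(50,80),105,(172,192,215,235),(362,385,222,236)),("orange",(10,25),119,(328,345,200,218),(220,236,138,148))):
    a=cen(t,rt,*h,100,140);b=cen(s,rs,*h,100,140)
    print(nm,a,b,onplane("top",*a[:2],z),onplane("scene",*b[:2],z),two(a,b))
# collar dark in top
for nm,rt in(("green",(172,192,218,236)),("orange",(327,345,199,218))):
    m=cv2.inRange(t[rt[2]:rt[3],rt[0]:rt[1]],(0,0,0),(100,100,100))
    print(nm,m.shape)
    ctr=max(cv2.findContours(m,cv2.RETR_EXTERNAL,cv2.CHAIN_APPROX_NONE)[0],key=cv2.contourArea)
    (x,y),r=cv2.minEnclosingCircle(ctr);print(x+rt[0],y+rt[2],r,onplane("top",x+rt[0],y+rt[2],70))
# tray inside corners, rough, at rim
for n,P in(("top",[(240,184),(283,183),(285,244),(242,246)]),):
    q=np.array([onplane(n,*p,30)[:2] for p in P]);print(q,q.mean(0))
P=[(241,210),(291,181),(326,204),(276,238)]
q=np.array([onplane("scene",*p,30)[:2] for p in P]);print(q,q.mean(0))
for nm,p,z in(("blower",(381,183),50),("jar",(300,151),42),("spool",(230,147),38),("drv",(129,230),15)):print(nm,onplane("top",*p,z))
E
```

```text
green (180.23076923076923, 225.3846153846154, 13.0) (373.77777777777777, 227.38888888888889, 18.0) [504.3706057  236.99050634 105.        ] [504.36402509 238.65274039 105.        ] [504.04903956 237.7294375  104.19826821]
orange (337.04761904761904, 205.9047619047619, 21.0) (226.55555555555554, 143.33333333333334, 9.0) [ 563.87535858 -240.85593658  119.        ] [ 559.89209884 -242.49264474  119.        ] [ 562.90538233 -239.72301751  121.84143647]
green (18, 20)
184.60000038146973 227.0 9.484824180603027 [501.22475136 228.95155043  70.        ]
orange (19, 18)
335.65929222106934 209.42920398712158 6.842144966125488 [ 557.45216167 -244.83180244   70.        ]
[[643.2748555   58.09635837]
 [646.91285155 -81.89785554]
 [449.66405522 -87.27498287]
 [443.01560482  50.27520626]] [545.71684177 -15.20031845]
[[649.06016727 -68.72247336]
 [460.4058948  -68.91778628]
 [458.56072899  65.56541779]
 [646.6580392   67.74750067]] [553.67120756  -1.0818353 ]
blower [ 644.77328993 -395.80692598   50.        ]
jar [ 750.74405282 -137.19098471   42.        ]
spool [764.35436737  91.39973157  38.        ]
drv [493.85570603 417.44495945  15.        ]
```

Run:
```python
from h import *
s=np.load("scene0.npy");t=np.load("top0.npy")
a=cv2.resize(t[175:255,230:300],None,fx=5,fy=5,interpolation=0);b=cv2.resize(s[172:247,232:332],None,fx=4,fy=4,interpolation=0)
c=np.zeros((400,760,3),np.uint8);c[:400,:350]=a;c[:300,355:755]=b;cv2.imwrite("pics/tray.png",c[:,:,::-1])
```

```text
(no output)
```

View pics/tray.png

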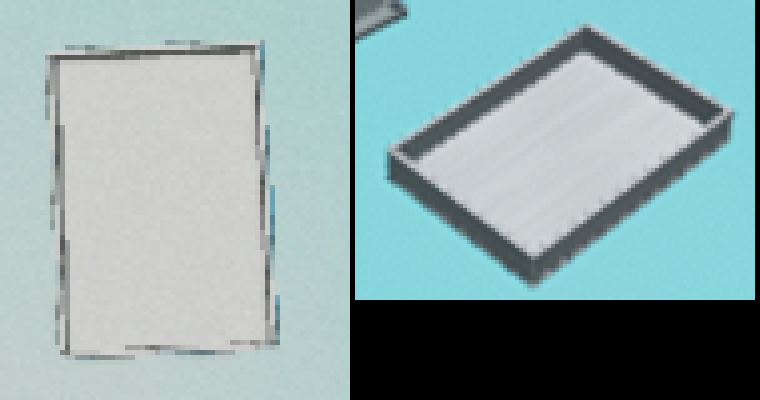

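Run:
```python
from h import *
for n,P in(("scene",[(240.3,209.5),(290,178.5),(326,200.5),(276.5,236.5)]),("top",[(240,185.4),(282.4,183.4),(285,244),(243,245.4)])):
    for z in (30,):
        q=np.array([onplane(n,*p,z)[:2] for p in P]);print(q.round(),q.mean(0))
# floor corners scene
q=np.array([onplane("scene",(x-355)/4+232,y/4+172,5)[:2] for x,y in[(412,160),(585,52),(707,128),(533,256)]]);print(q.round(),q.mean(0))
s=ctrl.state();print(s["t"])
```

```text
[[649. -72.]
 [454. -79.]
 [448.  56.]
 [642.  65.]] [548.41913928  -7.4858668 ]
[[639.  58.]
 [646. -80.]
 [450. -87.]
 [445.  47.]] [544.71399698 -15.51465561]
[[627. -74.]
 [455. -79.]
 [449.  38.]
 [625.  47.]] [538.89850481 -17.07904465]
0.1
```

Call:
{"op": "play_rows", "data": {
  "rows": "0 0 0 8.5; 0 0 0 8.5; 0 0 0 8.5; 0 0 0 1; 0 0 0 0",
  "claw": 0
}}

```text
t: 0.6
ee_pos: [275.6, -558.2, 238.6]
orientation: [-90.4, -0.1, 179.3]
ft_force: [-0.2, -0.8, -1.0]
gripper_width: 42.8
```

Call:
{"op": "play_rows", "data": {
  "rows": "-1.3 -0.1 -4.8 0; -1.3 -0.1 -4.8 0; -1.3 -0.1 -4.8 0; -1.3 -0.1 -4.8 0; -1.3 -0.1 -4.8 0; -1.3 -0.1 -4.8 0; -1.3 -0.1 -4.8 0; -1.3 -0.1 -4.8 0; -1.3 -0.1 -4.8 0; -1.3 -0.1 -4.8 0",
  "claw": -0.4
}}

```text
t: 1.6
ee_pos: [407.9, -80.5, 249.3]
orientation: [-90.0, 0.2, 180.0]
ft_force: [1.0, 0.1, -0.3]
gripper_width: 26.1
```

Call:
{"op": "play_rows", "data": {
  "rows": "-1.4 0 -4.6 0; -1.4 0 -4.6 0; -1.4 0 -4.6 0; -1.4 0 -4.6 0; -1.4 0 -4.6 0; -1.4 0 -4.6 0; -1.2 0 -4.2 0; 0 0 0 0"
}}

```text
t: 2.4
ee_pos: [504.4, 257.6, 251.5]
orientation: [-90.1, 0.7, -178.4]
ft_force: [-0.2, -1.2, -0.0]
gripper_width: 25.6
```

Call:
{"op": "play_rows", "data": {
  "rows": "0 3 1.2 1; 0 3 0.6 0; 0 2.5 0 0; 0 0 0 0"
}}

```text
t: 2.8
ee_pos: [506.4, 240.6, 165.2]
orientation: [-90.1, 0.9, -178.6]
ft_force: [-0.8, -0.1, -0.3]
gripper_width: 25.6
```

Run:
```python
from h import *
ims=[]
for n,(c,r) in(("scene",(370,225)),("top",(181,225))):
    im=ctrl.grab_frame(n);np.save(n+"1.npy",im)
    ims.append(cv2.resize(im[r-40:r+40,c-40:c+40],None,fx=5,fy=5,interpolation=0))
cv2.imwrite("pics/g1.png",np.hstack(ims)[:,:,::-1]);s=ctrl.state();print(s["ee_pos"],s["orientation"],s["q"].round(1))
```

```text
[508.82731726 241.34764408 168.19002307] [ -90.17273939    1.22903474 -178.63767783] [ 1.410e+01  3.070e+01  9.600e+01 -1.000e-01  5.200e+01  1.028e+02]
```

View pics/g1.png

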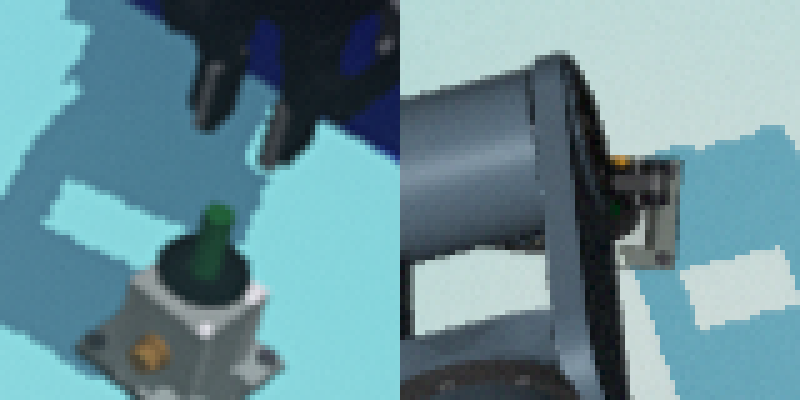

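Run:
```python
from h import *
for z in(153,157,160):print(onplane("scene",378.3,214.0,z))
s=ctrl.state();print(s["ee_pos"],s["orientation"])
```

```text
[508.90375707 242.43755292 153.        ]
[512.96807603 244.38102736 157.        ]
[516.01631525 245.83863319 160.        ]
[508.82731726 241.34764408 168.19002307] [ -90.17273939    1.22903474 -178.63767783]
```

Call:
{"op": "play_rows", "data": {
  "rows": "0.3 1.5 0.2 0.7; 0.2 1.5 0.1 0.7; 0 1.2 0 0; 0 0 0 0; 0 0 0 0"
}}

```text
t: 3.4
ee_pos: [511.0, 238.9, 132.9]
orientation: [-90.4, 2.1, -179.9]
ft_force: [0.3, 0.6, 0.4]
gripper_width: 25.6
```

Call:
{"op": "play_rows", "data": {
  "rows": "0.8 1.5 0.1 0; 0.3 1.5 0 0"
}}

```text
t: 3.6
ee_pos: [504.9, 239.1, 106.0]
orientation: [-90.5, 2.7, -179.9]
ft_force: [-1.3, 0.4, 0.4]
gripper_width: 25.3
```

Call:
{"op": "play_rows", "data": {
  "rows": "0.3 1.2 0.1 0; 0.2 0.7 0.1 0; 0 0.3 0 0"
}}

```text
t: 3.9
ee_pos: [502.3, 237.8, 84.8]
orientation: [-90.6, 2.9, -179.8]
ft_force: [-0.8, -0.1, -0.3]
gripper_width: 25.5
```

Call:
{"op": "play_rows", "data": {
  "rows": "0 0.4 0 0; 0 0.4 0 0; 0 0.3 0 0"
}}

```text
t: 4.2
ee_pos: [503.4, 238.0, 75.8]
orientation: [-90.6, 3.0, -179.8]
ft_force: [-6.0, -1.4, 26.9]
gripper_width: 25.6
```

Call:
{"op": "play_rows", "data": {
  "rows": "0 0.05 0 0; 0 0.1 0 0; 0 0.1 0 0; 0 0.1 0 0; 0 0.1 0 0; 0 0.1 0 0"
}}

```text
t: 4.8
ee_pos: [503.3, 238.0, 76.9]
orientation: [-90.6, 3.0, -179.7]
ft_force: [-2.7, -1.1, 6.3]
gripper_width: 25.9
```

Run:
```python
from h import *
n="scene";c,r=370,225
im=ctrl.grab_frame(n);s=ctrl.state();print(s["ee_pos"],s["ft_force"],s["t"])
cv2.imwrite("pics/g2.png",cv2.resize(im[r-40:r+40,c-40:c+40],None,fx=6,fy=6,interpolation=0)[:,:,::-1])
```

```text
[503.32535408 238.02153651  76.89039324] [-2.83043399 -0.87293231  6.17842425] 4.85
```

View pics/g2.png

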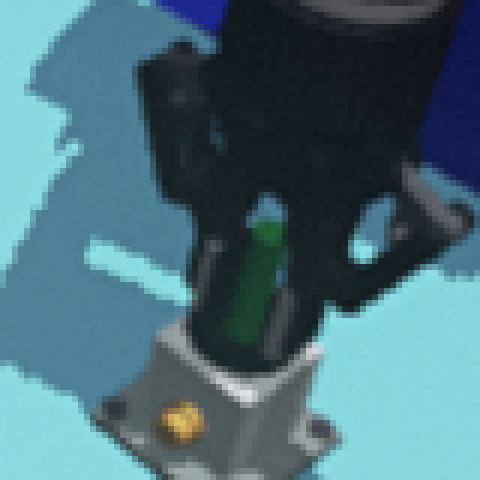

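Call:
{"op": "play_rows", "data": {
  "rows": "0 0.25 0 0; 0 0.3 0 0; 0 0.3 0 0; 0 0.3 0 0; 0 0.3 0 0; 0 0.3 0 0; 0 0.3 0 0; 0 0.3 0 0"
}}

```text
t: 5.65
ee_pos: [503.3, 238.0, 75.9]
orientation: [-90.5, 3.4, -179.6]
ft_force: [-5.8, -2.0, 22.0]
gripper_width: 25.5
```

Run:
```python
from h import *
n="scene";c,r=370,225
im=ctrl.grab_frame(n);s=ctrl.state();print(s["ee_pos"],s["ft_force"],s["t"],cen(im,(362,385,210,236),50,80,100,140))
cv2.imwrite("pics/g3.png",cv2.resize(im[r-40:r+40,c-40:c+40],None,fx=6,fy=6,interpolation=0)[:,:,::-1])
```

```text
[503.26101767 238.05290979  75.89673365] [-6.0684428  -1.96891504 21.40393007] 5.7 (0.0, 0.0, 0.0)
```

View pics/g3.png

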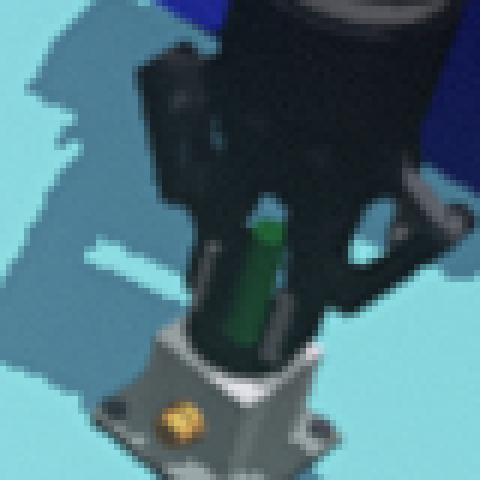

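Call:
{"op": "play_rows", "data": {
  "rows": "0 -0.8 0 0; 0 -0.8 0 0; 0 -0.4 0 0"
}}

```text
t: 6.0
ee_pos: [503.6, 238.3, 98.9]
orientation: [-90.6, 3.6, -179.6]
ft_force: [0.6, -0.6, -0.8]
gripper_width: 25.6
```

Call:
{"op": "play_rows", "data": {
  "rows": "0 0 0 0; 0 0 0 0; 0 0 0 0; 0 0 0 0; 0 0 0 0",
  "claw": -1,
  "force": 40
}}

```text
t: 6.5
ee_pos: [504.3, 238.4, 98.9]
orientation: [-90.6, 3.7, -179.6]
ft_force: [-0.6, -0.5, 2.1]
gripper_width: 12.8
```

Call:
{"op": "play_rows", "data": {
  "rows": "-0.06 -1 0 0; -0.06 -1 0 0; -0.1 -1.5 0 0; -0.1 -1.5 0 0; -0.1 -1.5 0 0; -0.1 -1.5 0 0"
}}

```text
t: 7.1
ee_pos: [502.4, 236.9, 181.3]
orientation: [-90.5, 3.3, -179.6]
ft_force: [0.5, -0.1, 0.3]
gripper_width: 12.5
```

Run:
```python
from h import *
n="scene";c,r=370,205
im=ctrl.grab_frame(n);s=ctrl.state();print(s["ee_pos"],s["ft_force"],s["t"],s["gripper_width"],s["orientation"])
cv2.imwrite("pics/g4.png",cv2.resize(im[r-60:r+60,c-60:c+60],None,fx=5,fy=5,interpolation=0)[:,:,::-1])
```

```text
[504.02822792 237.42204686 183.90622184] [ 0.07341946 -0.28563413  0.90623356] 7.15 12.816203040219794 [ -90.58323308    3.60695907 -179.62397643]
```

View pics/g4.png

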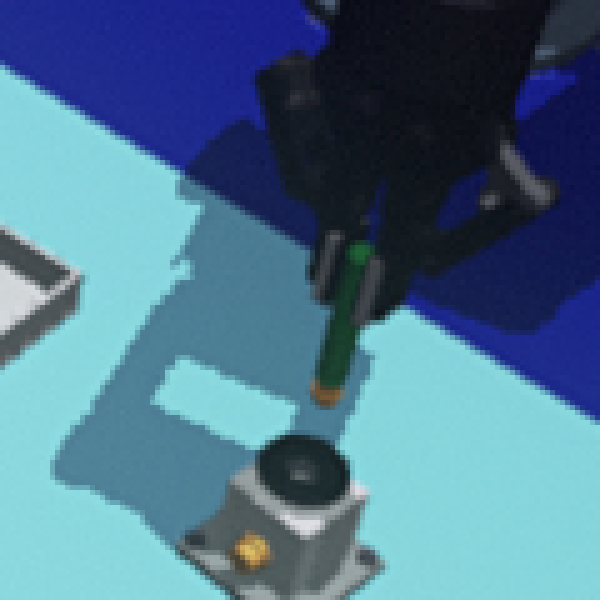

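Call:
{"op": "play_rows", "data": {
  "rows": "-0.5 0 2 0; -0.8 0 4 0; -0.8 0 4 0; -0.8 0 4 0; -0.8 0 4 0; -0.5 0 3.5 0; -0.2 0 1.5 0; 0 0 0 0"
}}

```text
t: 7.95
ee_pos: [552.1, 1.0, 187.9]
orientation: [-90.7, 4.0, -179.4]
ft_force: [0.4, 0.5, -1.7]
gripper_width: 12.8
```

Call:
{"op": "play_rows", "data": {
  "rows": "0.3 2 0.7 0; 0.3 2.5 0.4 0; 0.3 2.5 0 0; 0.3 1.5 0 0; 0 0 0 0"
}}

```text
t: 8.45
ee_pos: [545.9, -5.6, 101.2]
orientation: [-90.7, 4.1, -179.4]
ft_force: [-0.1, 0.4, -1.0]
gripper_width: 12.9
```

Call:
{"op": "play_rows", "data": {
  "rows": "0.1 1 0.2 0; 0 0.5 0 0; 0 0.2 0 0; 0 0.2 0 0"
}}

```text
t: 8.85
ee_pos: [547.6, -5.5, 82.9]
orientation: [-90.7, 4.3, -179.2]
ft_force: [-0.6, -0.1, -0.9]
gripper_width: 12.6
```

Call:
{"op": "play_rows", "data": {
  "rows": "0 0.3 0 0; 0 0.2 0 0; 0 0.15 0 0; 0 0.1 0 0"
}}

```text
t: 9.25
ee_pos: [549.3, -5.7, 75.9]
orientation: [-90.7, 4.5, -179.2]
ft_force: [0.4, 0.1, -0.1]
gripper_width: 12.7
```

Call:
{"op": "play_rows", "data": {
  "rows": "0 0.15 0 0; 0 0.1 0 0; 0 0.1 0 0"
}}

```text
t: 9.55
ee_pos: [550.2, -5.8, 74.5]
orientation: [-90.7, 4.6, -179.2]
ft_force: [-2.5, 0.3, 10.1]
gripper_width: 12.8
```

Run:
```python
from h import *
n="scene";c,r=290,195
im=ctrl.grab_frame(n);s=ctrl.state();print(s["ee_pos"],s["ft_force"],s["t"],s["gripper_width"],s["orientation"])
cv2.imwrite("pics/g5.png",cv2.resize(im[r-60:r+60,c-60:c+60],None,fx=5,fy=5,interpolation=0)[:,:,::-1])
```

```text
[550.14998431  -5.73015141  74.4584918 ] [-2.16761326  0.64395811  9.63379599] 9.6 12.691746901790886 [ -90.6702222     4.60071892 -179.22992284]
```

View pics/g5.png

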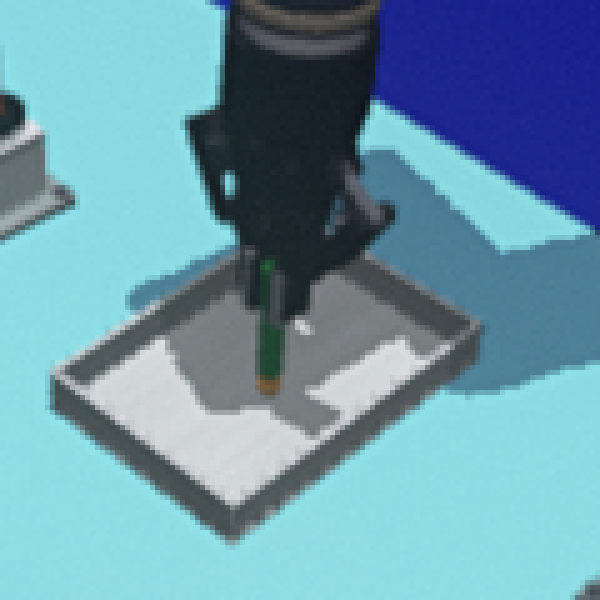

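Call:
{"op": "play_rows", "data": {
  "rows": "0 -0.05 0 0; 0 0 0 0; 0 0 0 0; 0 0 0 0; 0 0 0 0",
  "claw": 0.3
}}

```text
t: 10.1
ee_pos: [550.5, -5.9, 75.3]
orientation: [-90.7, 4.7, -179.2]
ft_force: [0.3, -0.1, -0.3]
gripper_width: 55.2
```

Run:
```python
from h import *
n="scene";c,r=290,195
im=ctrl.grab_frame(n);s=ctrl.state();print(s["ee_pos"],s["ft_force"],s["t"],s["gripper_width"],s["orientation"])
cv2.imwrite("pics/g6.png",cv2.resize(im[r-60:r+60,c-60:c+60],None,fx=5,fy=5,interpolation=0)[:,:,::-1])
```

```text
[550.45445295  -5.91239511  75.21248736] [ 0.96034329 -0.2174758   0.32512067] 10.15 55.6686450029563 [ -90.65639114    4.66097774 -179.24319342]
```

View pics/g6.png

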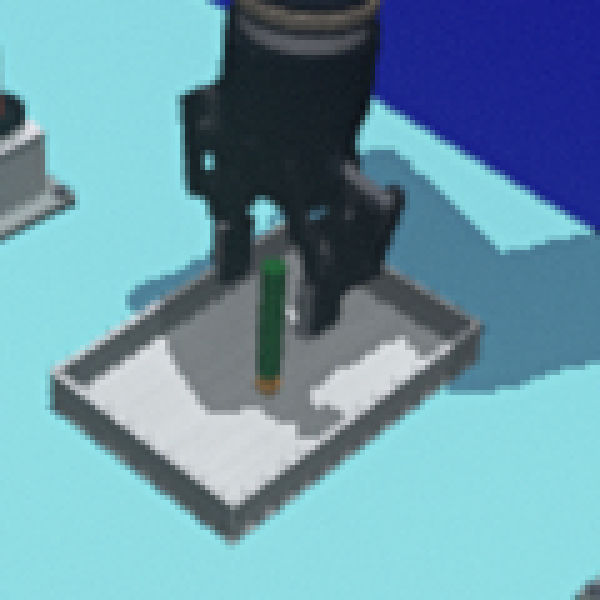

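Call:
{"op": "play_rows", "data": {
  "rows": "-0.05 -1 0 0; -0.1 -2 0 0; -0.2 -3 0 0; -0.2 -3 0 0; -0.2 -3 0 0; 0 -1 0 0; 0 0 0 0"
}}

```text
t: 10.85
ee_pos: [546.5, -7.4, 211.9]
orientation: [-90.7, 4.5, -179.3]
ft_force: [0.1, 0.3, 0.4]
gripper_width: 55.5
```

Call:
{"op": "play_rows", "data": {
  "rows": "-0.1 0 2 0; -0.3 0 4 0; -0.3 0 4 0; -0.3 0 4 0; -0.3 0 4 0; -0.2 0 3 0; 0 0 1.3 0; 0 0 0 0",
  "claw": -1
}}

```text
t: 11.65
ee_pos: [559.6, -234.0, 198.8]
orientation: [-91.2, 3.6, -179.1]
ft_force: [-0.5, -0.1, 0.3]
gripper_width: 0.2
```

Run:
```python
from h import *
ims=[]
for n,c,r in(("scene",250,160),("top",300,215)):
    im=ctrl.grab_frame(n);np.save(n+"2.npy",im);ims.append(cv2.resize(im[r-50:r+50,c-50:c+50],None,fx=4,fy=4,interpolation=0))
s=ctrl.state();print(s["ee_pos"],s["ft_force"],s["t"],s["gripper_width"],s["orientation"])
cv2.imwrite("pics/g7.png",np.hstack(ims)[:,:,::-1])
```

```text
[ 559.28520847 -231.60832801  199.01866309] [0.28468113 0.62446148 0.22302154] 11.75 -0.226196209252752 [ -91.30248756    3.60481869 -178.98363609]
```

View pics/g7.png

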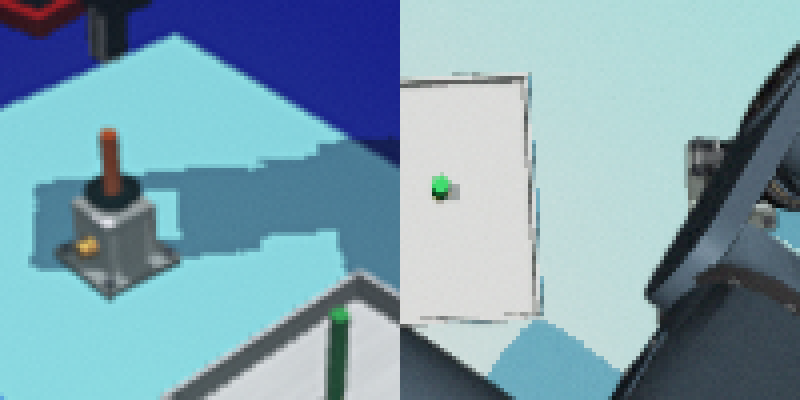

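Call:
{"op": "play_rows", "data": {
  "rows": "0 1.5 0.5 0; 0 1.8 0.3 0; 0 1.2 0 0; 0 0 0 0"
}}

```text
t: 12.15
ee_pos: [561.6, -232.0, 150.3]
orientation: [-91.5, 3.5, -178.6]
ft_force: [0.5, 0.8, 0.0]
gripper_width: 0.4
```

Run:
```python
from h import *
n="scene";c,r=230,145
im=ctrl.grab_frame(n);s=ctrl.state();print(s["ee_pos"],s["ft_force"],s["t"],s["gripper_width"],s["orientation"])
cv2.imwrite("pics/g8.png",cv2.resize(im[r-35:r+35,c-35:c+35],None,fx=8,fy=8,interpolation=0)[:,:,::-1])
```

```text
[ 561.86950531 -232.22022872  151.07451787] [ 0.36514518 -0.91537272  0.37424536] 12.2 -0.050916458167774195 [ -91.44970268    3.5066448  -178.60474769]
```

View pics/g8.png

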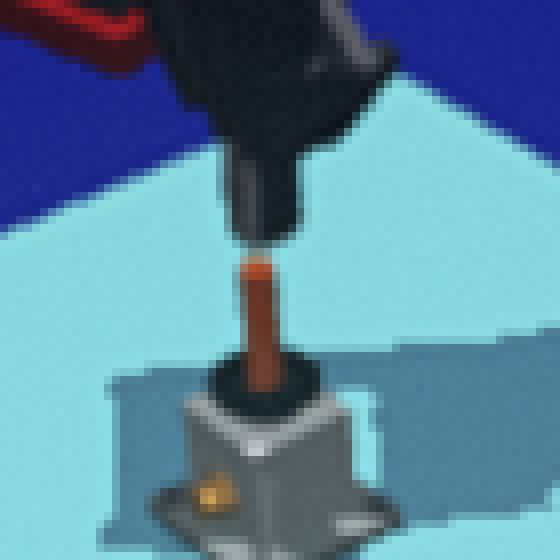

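Call:
{"op": "play_rows", "data": {
  "rows": "0 0.5 0.6 0; 0 0.4 0.5 0; 0 0.2 0.2 0"
}}

```text
t: 12.5
ee_pos: [564.1, -245.0, 140.4]
orientation: [-91.4, 3.6, -178.5]
ft_force: [-0.2, -0.3, -0.4]
gripper_width: -0.0
```

Call:
{"op": "play_rows", "data": {
  "rows": "0.2 0.3 -0.2 0; 0.1 0.2 -0.1 0"
}}

```text
t: 12.7
ee_pos: [561.6, -243.1, 135.4]
orientation: [-91.3, 3.7, -178.5]
ft_force: [0.0, -0.1, -0.7]
gripper_width: -0.1
```

Run:
```python
from h import *
n="scene";c,r=230,145
im=ctrl.grab_frame(n);s=ctrl.state();print(s["ee_pos"],s["ft_force"],s["t"],s["gripper_width"],s["orientation"])
cv2.imwrite("pics/g9.png",cv2.resize(im[r-35:r+35,c-35:c+35],None,fx=8,fy=8,interpolation=0)[:,:,::-1])
```

```text
[ 561.36635899 -242.84760248  135.1412099 ] [ 0.12989223  0.25571349 -0.29507699] 12.75 -0.12524866887232555 [ -91.30916128    3.68999182 -178.53124084]
```

View pics/g9.png

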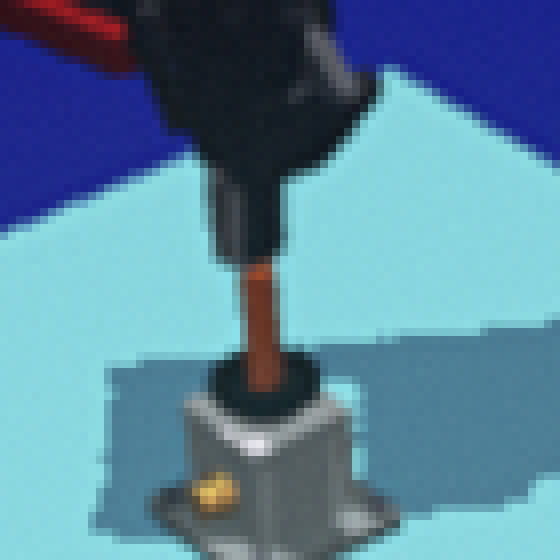

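Call:
{"op": "play_rows", "data": {
  "rows": "0.2 0.3 -0.2 0; 0.1 0.2 -0.1 0; 0 0.3 0 0; 0 0.3 0 0"
}}

```text
t: 13.15
ee_pos: [559.8, -239.9, 125.3]
orientation: [-91.2, 3.9, -178.5]
ft_force: [0.3, 0.3, 8.2]
gripper_width: 0.3
```

Call:
{"op": "play_rows", "data": {
  "rows": "0 0.3 0 0; 0 0.3 0 0; 0 0.3 0 0; 0 0.3 0 0"
}}

```text
t: 13.55
ee_pos: [563.5, -241.3, 121.1]
orientation: [-90.8, 4.3, -178.4]
ft_force: [-5.0, 1.8, 17.0]
gripper_width: -0.2
```

Run:
```python
from h import *
n="scene";c,r=230,145
im=ctrl.grab_frame(n);s=ctrl.state();print(s["ee_pos"],s["ft_force"],s["t"],s["wrist_torque"],s["orientation"])
cv2.imwrite("pics/g10.png",cv2.resize(im[r-35:r+35,c-35:c+35],None,fx=8,fy=8,interpolation=0)[:,:,::-1])
```

```text
[ 563.40666902 -241.26385992  121.01704611] [-3.71522522  1.68211038 12.61168267] 13.6 [0.24223562 0.67920138 0.01337725] [ -90.84657904    4.31393742 -178.42406323]
```

View pics/g10.png

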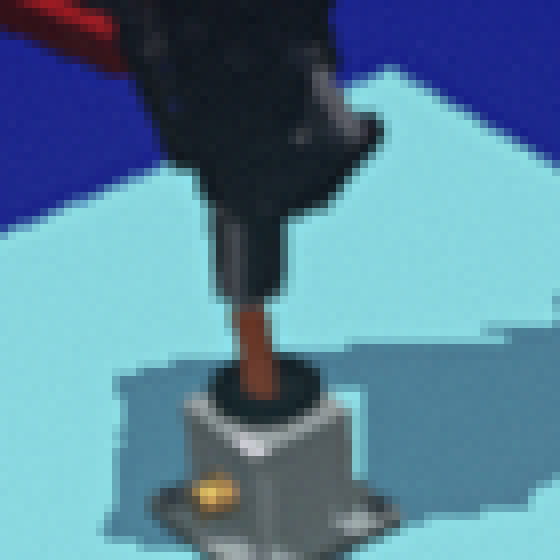

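Call:
{"op": "play_rows", "data": {
  "rows": "0 -0.5 0 0; 0.2 -0.3 -0.1 0; 0.2 0 -0.1 0"
}}

```text
t: 13.9
ee_pos: [559.0, -239.5, 129.6]
orientation: [-90.8, 4.4, -178.4]
ft_force: [0.6, 0.4, -1.1]
gripper_width: 0.1
```

```bash
cat > look.py <<'E'
import sys
from h import *
o=sys.argv[1]
n="scene";c,r=230,145
im=ctrl.grab_frame(n);s=ctrl.state();print(s["ee_pos"].round(1),s["ft_force"].round(1),s["t"],s["wrist_torque"].round(2),s["orientation"].round(1))
cv2.imwrite("pics/%s.png"%o,cv2.resize(im[r-35:r+35,c-35:c+35],None,fx=8,fy=8,interpolation=0)[:,:,::-1])
E
python3 look.py g11
```

```text
[ 558.4 -239.2  129.3] [-0.6 -0.2 -0.1] 13.95 [-0.    0.05  0.03] [ -90.8    4.3 -178.4]
```

View pics/g11.png

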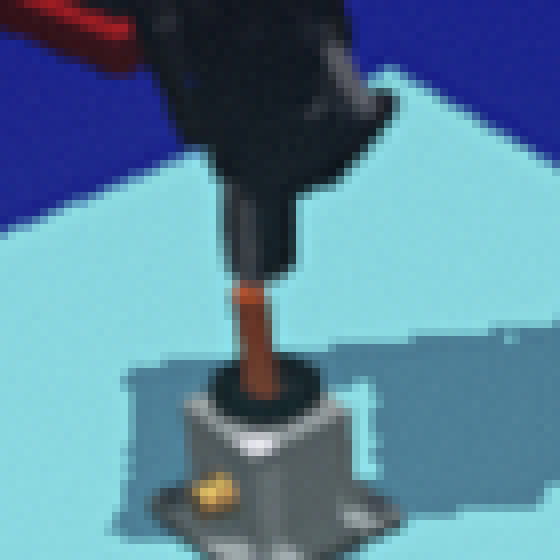

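Run:
```python
from h import *
print("top collar o",onplane("top",335.5,209.5,70)," g",onplane("top",182.3,226.3,70))
print("scene collar o",onplane("scene",227.6,157.8,70))
# green collar in zs crop x 132..282,y 88..200 /8 + (345,221)
print("scene collar g",onplane("scene",207/8+345-.5,144/8+221-.5,70))
for n,P in (("top",[(0,0)]),):pass
# base foot corners, top zt: orange foot outer: cols 450..697, rows 88..340 (z=9)
print("foot o",onplane("top",(573.5-396)/11+317-.5,214/11+192-.5,9)," g",onplane("top",(80+328)/2/11+167-.5,(78+328)/2/11+209-.5,9))
```

```text
top collar o [ 557.227613   -244.32594013   70.        ]  g [503.39347837 236.19406736  70.        ]
scene collar o [ 562.14157681 -239.40528112   70.        ]
scene collar g [506.94057887 239.29777649  70.        ]
foot o [ 557.82218792 -245.3030312     9.        ]  g [504.41869254 236.934242     9.        ]
```

Call:
{"op": "play_rows", "data": {
  "rows": "0 -0.8 0.1 0; 0 -0.3 0.1 0; 0 0 0 0; 0 0 0 0",
  "claw": 0
}}

```text
t: 14.35
ee_pos: [557.2, -241.4, 140.2]
orientation: [-90.9, 4.3, -178.4]
ft_force: [-0.3, 0.3, 0.3]
gripper_width: 42.8
```

Call:
{"op": "play_rows", "data": {
  "rows": "0 1 0 0; 0 1 0 0; 0.1 1 0 0; 0 0.5 0 0"
}}

```text
t: 14.75
ee_pos: [558.9, -240.8, 102.2]
orientation: [-90.9, 4.3, -178.4]
ft_force: [-0.1, 1.0, -0.5]
gripper_width: 42.6
```

```bash
python3 look.py g12
```

```text
[ 558.6 -240.6  101.6] [-0.  -0.1 -0.9] 14.8 [-0.07  0.04 -0.02] [ -90.9    4.2 -178.4]
```

View pics/g12.png

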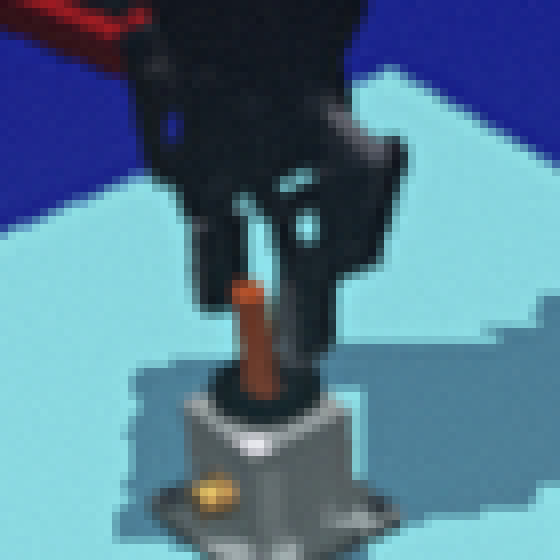

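Run:
```python
from h import *
k=C["scene"]
for X in([562.1,-239.4,70],[562.1,-239.4,110],[562.1,-239.4,119],[566.1,-239.4,119],[566.1,-239.4,110],[562.1,-243.4,110]):
    c=np.array(k["R"])@X+k["t"];u=c[0]/c[2]*k["fx"]+k["cx"];v=c[1]/c[2]*k["fy"]+k["cy"];print(X,(u-195+.5)*8,(v-110+.5)*8)
```

```text
[562.1, -239.4, 70] 264.89680911296387 386.36362636237163
[562.1, -239.4, 110] 258.2520178170507 297.0824706817866
[562.1, -239.4, 119] 256.7125837171395 276.3982310400188
[566.1, -239.4, 119] 247.93360202165968 280.42285572252376
[566.1, -239.4, 110] 249.52342250563356 301.12182838720855
[562.1, -243.4, 110] 251.69434680277277 292.50865184649024
```

Call:
{"op": "play_rows", "data": {
  "rows": "0 0 0 0; 0 0 0 0; 0 0 0 0; 0 0 0 0",
  "claw": -1,
  "force": 30
}}

```text
t: 15.2
ee_pos: [558.5, -243.6, 101.2]
orientation: [-90.6, 4.2, -178.3]
ft_force: [-0.3, -0.0, -1.3]
gripper_width: 13.0
```

```bash
python3 look.py g13
```

```text
[ 558.6 -243.6  101.2] [-0.6 -0.8 -0.6] 15.25 [-0.34  0.19 -0.07] [ -90.6    4.2 -178.3]
```

View pics/g13.png

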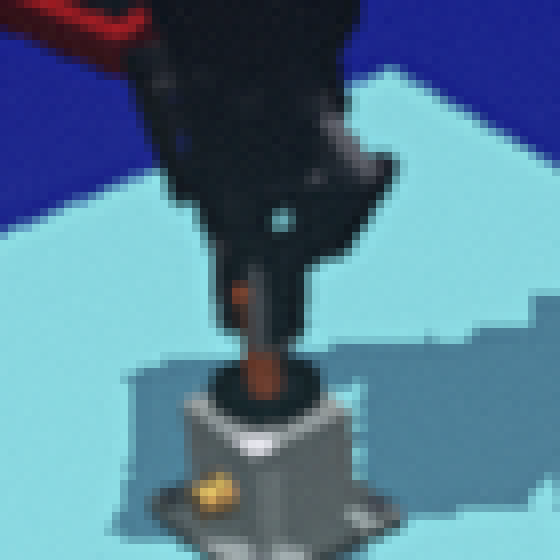

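Call:
{"op": "play_rows", "data": {
  "rows": "0.2 0 -0.2 0; 0.15 0 -0.15 0; 0 0 0 0"
}}

```text
t: 15.55
ee_pos: [557.2, -242.7, 101.8]
orientation: [-90.2, 4.5, -178.3]
ft_force: [-0.1, -2.1, -2.5]
gripper_width: 12.9
```

```bash
python3 look.py g14
```

```text
[ 557.2 -242.7  101.9] [ 1.2 -3.1 -2.4] 15.6 [-0.75 -0.05 -0.1 ] [ -90.2    4.5 -178.3]
```

View pics/g14.png

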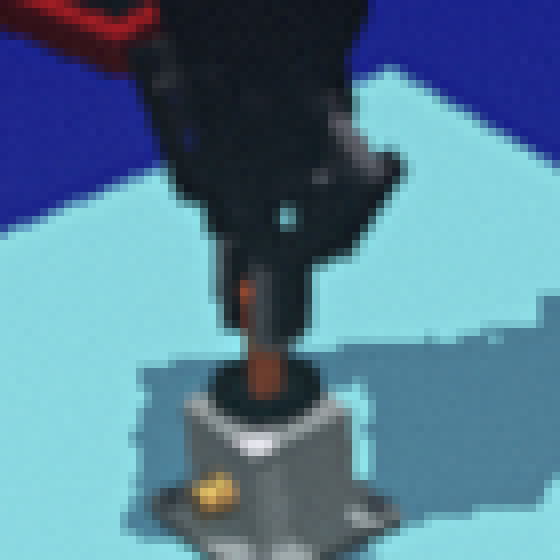

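Call:
{"op": "play_rows", "data": {
  "rows": "0.1 -0.3 -0.2 0; 0.1 -0.3 -0.1 0; 0 -0.2 0 0"
}}

```text
t: 15.9
ee_pos: [556.4, -242.0, 110.5]
orientation: [-89.9, 4.8, -178.2]
ft_force: [1.3, -2.3, -1.9]
gripper_width: 12.6
```

```bash
python3 look.py g15
```

```text
[ 556.5 -242.   110.8] [ 0.7 -3.4 -0.6] 15.95 [-0.73 -0.2  -0.05] [ -89.9    4.8 -178.2]
```

View pics/g15.png

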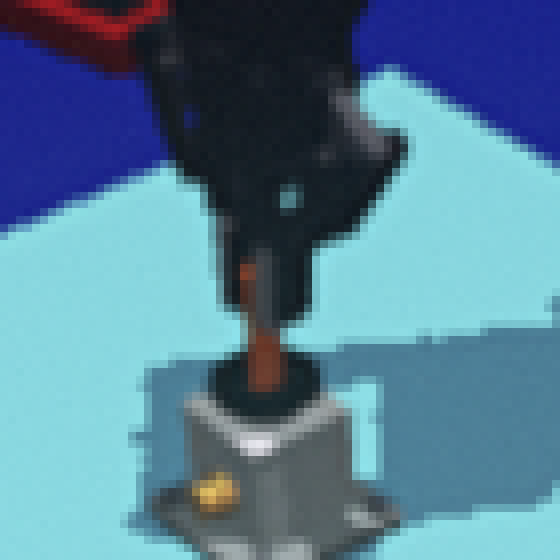

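Call:
{"op": "play_rows", "data": {
  "rows": "0 0 0 0; 0 0 0 0; 0 0 0 0; 0 0 0 0",
  "claw": 0
}}

```text
t: 16.35
ee_pos: [553.9, -237.4, 110.4]
orientation: [-90.4, 4.5, -178.3]
ft_force: [-1.0, -0.9, 0.2]
gripper_width: 42.6
```

```bash
python3 look.py g16
```

```text
[ 553.9 -237.4  110.3] [-0.1 -0.1  0. ] 16.4 [-0.03  0.02  0.01] [ -90.4    4.5 -178.3]
```

View pics/g16.png

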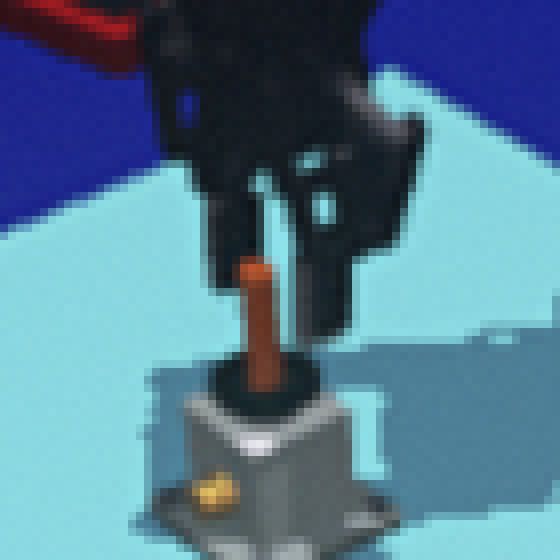

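Call:
{"op": "play_rows", "data": {
  "rows": "-0.4 0.3 0.3 0; -0.2 0.3 0.1 0"
}}

```text
t: 16.6
ee_pos: [560.6, -240.9, 104.7]
orientation: [-90.5, 4.5, -178.3]
ft_force: [0.5, 0.1, 0.5]
gripper_width: 42.7
```

```bash
python3 look.py g17
```

```text
[ 560.6 -240.9  104.2] [ 0.6  0.2 -0.3] 16.65 [ 0.02  0.05 -0.02] [ -90.5    4.4 -178.3]
```

View pics/g17.png

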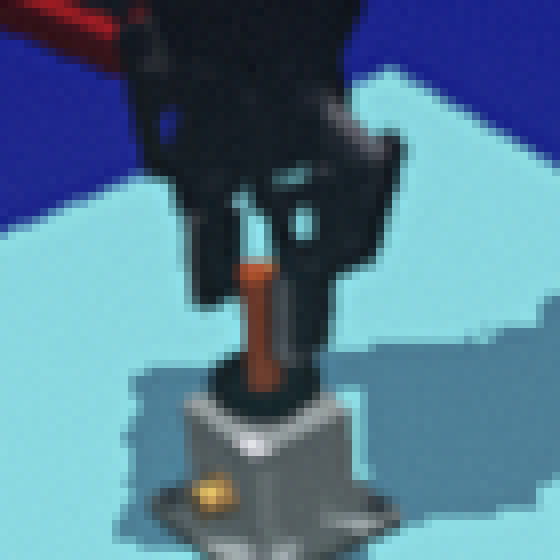

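Call:
{"op": "play_rows", "data": {
  "rows": "0 0 0 0; 0 0 0 0; 0 0 0 0; 0 0 0 0",
  "claw": -1,
  "force": 50
}}

```text
t: 17.05
ee_pos: [561.0, -242.9, 103.7]
orientation: [-90.3, 4.4, -178.2]
ft_force: [-1.5, -0.5, -0.5]
gripper_width: 12.0
```

Call:
{"op": "play_rows", "data": {
  "rows": "0.05 0.3 -0.05 0; 0.05 0.3 -0.05 0; 0.05 0.3 0 0"
}}

```text
t: 17.35
ee_pos: [561.6, -243.1, 97.3]
orientation: [-90.2, 4.7, -178.3]
ft_force: [-1.9, -0.4, 10.9]
gripper_width: 12.2
```

Call:
{"op": "play_rows", "data": {
  "rows": "0.1 0.3 -0.05 0; 0.1 0.3 -0.05 0; 0.1 0.3 -0.05 0"
}}

```text
t: 17.65
ee_pos: [561.0, -242.9, 92.9]
orientation: [-89.9, 5.0, -178.2]
ft_force: [-2.0, -2.5, 7.7]
gripper_width: 12.5
```

```bash
python3 look.py g18
```

```text
[ 560.8 -242.9   92.5] [-1.8 -2.1  5. ] 17.7 [-0.42  0.26 -0.02] [ -89.9    5.  -178.2]
```

View pics/g18.png

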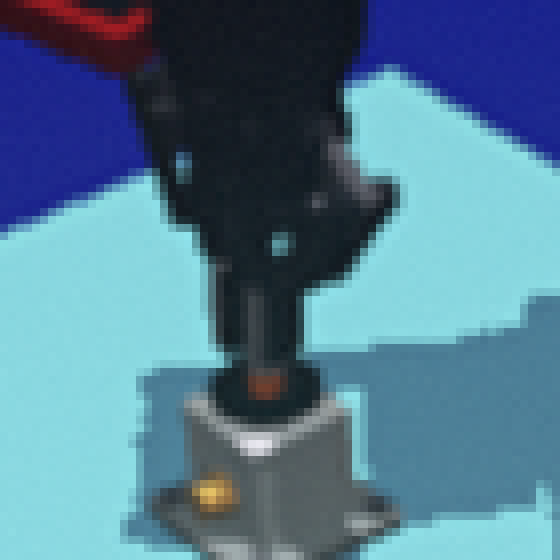

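Call:
{"op": "play_rows", "data": {
  "rows": "0.05 0.3 -0.05 0; 0.05 0.3 -0.05 0; 0.05 0.3 -0.05 0"
}}

```text
t: 18.0
ee_pos: [561.6, -243.7, 87.9]
orientation: [-89.6, 5.3, -178.1]
ft_force: [-4.7, -1.4, 21.7]
gripper_width: 11.9
```

Call:
{"op": "play_rows", "data": {
  "rows": "0.05 0.3 -0.05 0; 0.05 0.35 0 0; 0.05 0.35 0 0"
}}

```text
t: 18.3
ee_pos: [561.9, -244.1, 87.8]
orientation: [-89.4, 5.5, -178.1]
ft_force: [-6.7, 1.1, 23.6]
gripper_width: 12.3
```

Call:
{"op": "play_rows", "data": {
  "rows": "0 -0.05 0 0; 0 0 0 0; 0 0 0 0; 0 0 0 0; 0 0 0 0",
  "claw": 0
}}

```text
t: 18.8
ee_pos: [561.0, -241.3, 88.2]
orientation: [-89.6, 5.5, -178.2]
ft_force: [0.2, -0.2, 0.5]
gripper_width: 42.6
```

Call:
{"op": "play_rows", "data": {
  "rows": "-0.05 -1.5 0 0; -0.2 -3 0 0; -0.2 -3 0 0; -0.2 -3 0 0; 0 0 0 0"
}}

```text
t: 19.3
ee_pos: [556.7, -240.2, 197.4]
orientation: [-89.8, 5.3, -178.2]
ft_force: [0.2, 0.0, 0.6]
gripper_width: 42.7
```

```bash
python3 look.py g19
python3 - <<'E'
from h import *
im=ctrl.grab_frame("scene");cv2.imwrite("pics/full.png",im[:,:,::-1])
print(cen(im,(218,238,138,156),5,25,100,140))
print([onplane("scene",*cen(im,(218,238,138,156),5,25,100,140)[:2],z) for z in(104,105.5,110)])
E
```

```text
[ 555.6 -239.5  195.5] [ 0.9  1.1 -0.9] 19.35 [0.03 0.02 0.03] [ -89.9    5.1 -178.2]
(226.71428571428572, 147.0, 7.0)
[array([ 558.26902767, -245.43085612,  104.        ]), array([ 559.55203604, -243.57359432,  105.5       ]), array([ 563.40106116, -238.00180891,  110.        ])]
```

View pics/g19.png

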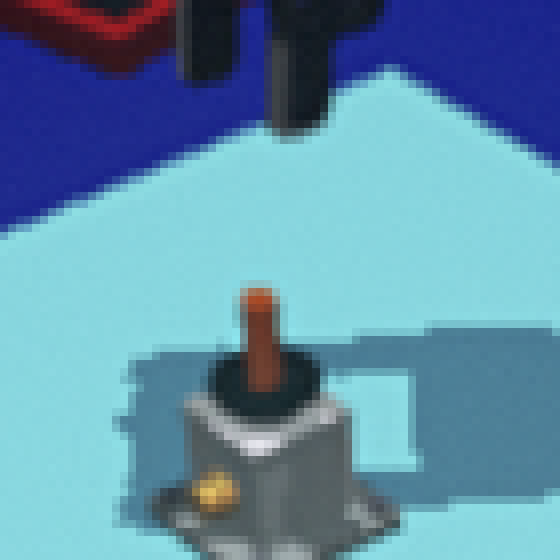

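View pics/full.png

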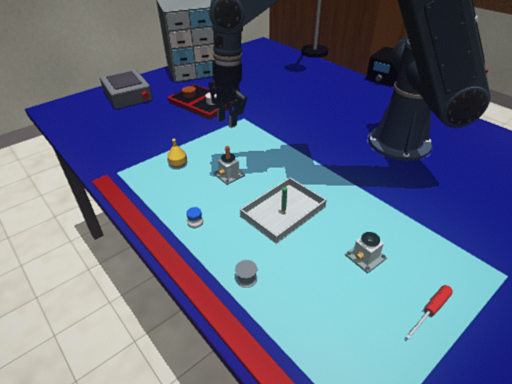

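Call:
{"op": "play_rows", "data": {
  "rows": "2 -1 3 0; 2.5 0 4 0; 2.5 0 4.5 0; 2.5 0 4.5 0; 2.5 0 4.5 0; 2 0 3 0; 0 0 0 0; 0 0 0 0; 0 0 0 0; 0 0 0 0"
}}

```text
t: 20.4
ee_pos: [415.4, -473.6, 177.6]
orientation: [-91.4, 4.1, -178.0]
ft_force: [-0.3, -0.3, 0.5]
gripper_width: 42.4
```

```bash
python3 look.py g20
python3 - <<'E'
from h import *
im=ctrl.grab_frame("scene");t=ctrl.grab_frame("top")
def z(im,c,r,h=18,k=11): return cv2.resize(im[r-h:r+h,c-h:c+h],None,fx=k,fy=k,interpolation=0)[:,:,::-1]
cv2.imwrite("pics/fin.png",np.hstack([z(t,335,210),z(im,228,158)]));cv2.imwrite("pics/fintop.png",t[:,:,::-1])
a=cen(im,(218,238,138,156),5,25,100,140);b=cen(t,(328,345,200,218),10,25,100,140);g=cen(t,(240,290,183,246),50,80,100,100)
print(a,b,[onplane("top",*b[:2],z) for z in(104,106,119)],g,onplane("top",*g[:2],95))
A=[];B=[]
for n,p in(("top",b),("scene",a)):
    o,d=ray(n,p[0],p[1]);d/=np.linalg.norm(d);P=np.eye(3)-np.outer(d,d);A.append(P);B.append(P@o)
print(np.linalg.lstsq(np.vstack(A),np.hstack(B),rcond=None)[0])
E
```

```text
[ 415.5 -473.4  177.7] [-0.6  0.3 -1.1] 20.45 [0.02 0.05 0.03] [ -91.4    4.1 -178. ]
(227.0, 147.0, 9.0) (336.3157894736842, 206.05263157894737, 19.0) [array([ 564.85800462, -241.22011477,  104.        ]), array([ 564.66605449, -240.87328247,  106.        ]), array([ 563.41837861, -238.61887253,  119.        ])] (259.5, 210.71428571428572, 14.0) [550.70170768  -5.06855292  95.        ]
[ 563.2366527  -239.25789848  109.57116276]
```

View pics/fin.png

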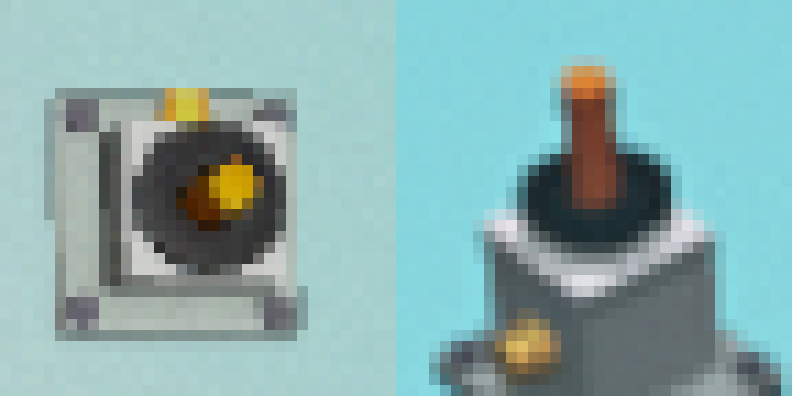

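View pics/fintop.png

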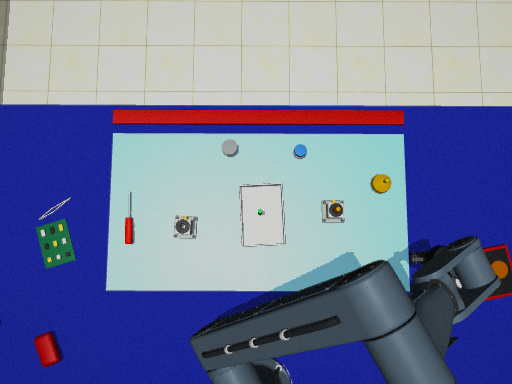

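```bash
python3 -c "
from bench import ctrl
s=ctrl.state();print(s['t'],s['ft_force'],abs(s['qd']).max())
print(ctrl.sign_off())"
```

```text
20.55 [-0.41806809  0.16107265 -0.09105653] 0.5642630863846597
the job is handed in; nothing more can be done
None
```

I finished both parts of the job and handed it in at 20.6 s. My last camera checks agree with that, but no verdict is reported. The orange tube's locked height is the least certain reading.

- **Green tube:** I held its collar in, pressing with up to about 27 N, and the picture showed the tube popped up. I then drew it out and set it down in the tray. In the last pictures it stands released near the tray's centre, at about x 551, y −5 mm, and the green collar is up.
- **Orange tube, first try:** Pushing on its top with the closed fingers went wrong. The tool slid sideways, and the tube tilted and jammed about 9 mm down.
- **Orange tube, second try:** I gripped it, drew it back up, let it stand upright and regripped it. I then pushed it down about 16 mm to a hard stop at about 24 N. After I let go it stayed down and looked upright, with its collar up.
- **Orange tube height:** The scene view puts the top at about 106 mm. Triangulating both views gave 109.6 mm, or about 107 mm after allowing for the roughly 3 mm it read too high at the start. The expected locked height is about 105.5 mm and the limit is 108 mm. I did not press it again to confirm the lock.
- **Everything else:** The blower, spool, jar and screwdriver look unmoved in the last picture from above. The arm is clear of everything, with the wrist force near zero.

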